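# Roll two vials onto the reading line

## Robot

A 7-joint arm with a two-finger parallel gripper is mounted at the origin on a cart in front of the work surface, level with it; the furniture and walls round the work are solid. World frame = base frame: x ahead of the robot, y to its left, z up, the work surface at z = 0. Lengths are in m, angles in rad, forces in N, time in s.
With the tool pointing down it reaches from about 0.425 to 0.8 m from the base axis. Payload 8.3 kg.
Tool frame: the origin (TCP) lies between the finger pads; the fingertips stand 22 mm ahead of it and the grasp point (between the pads) lies 3 mm ahead of it; z points along the fingers, y is the line along which they close (so a half turn about z gives the same grasp; the last joint's range is limited). The gripper opens to 85 mm and grips with 20 to 120 N. Pads are 22 mm wide; open, the fingers measure 114 mm over their backs; the gripper's body (76 mm by 85 mm) begins 54 mm behind the grasp point. The pads swing forward as they close: fully open they stand 13 mm farther back than shut.
Start: joints at [-1.295, 0.383, 0.016, 1.37, -0.006, 1.388, -0.046], TCP at [0.208, 0.589, 0.253] pointing down, gripper open.
Joint ranges: [-2.95, 2.95], [-0.25, 2.06], [-1.52, 1.56], [0.18, 2.33], [-1.44, 4.58], [0.02, 2.06], [-3.01, 3.01]. Speed limits (rad/s): [2.39, 2.39, 3.01, 3.01, 3.14, 3.14, 3.14].

## Interface

Orientations are given as a 3x3 rotation matrix whose columns are the frame's x, y, z axes.
In Python, from plant import sensors, cams, robot, finder gives the robot as it stands.
- The arm moves only by the tool arm_command, never from a script. Its argument "deltas" is a list of rows, each a list of 5 numbers: the shift along the tool's x, y, z in cm, then the turn about the tool's z in degrees, then the opening in per cent of the stroke, from 0 (shut) to 100 (fully open). A call has 1 to 20 rows; each row shifts and turns the commanded pose from where the row before left it, along the tool's axes as they then stand; what a row does not reach is not made up. A row lasts 1/12 s, in which the tool goes at most 41.7 mm and 7.16 degrees, less where a joint would pass 70% of its speed; a pose out of reach is approached as far as the arm can. A call is refused whole if a number of a shift passes 4.17 or a number of a turn 7.16, either way. A call with a gripper value outside its range is refused whole. The fingers move at their own pace and stop on an object; "grip_force" is the grip in N (left out, the last holds). Time passes only in rows, so rows that do not move let the fingers close. It gives the time, the measured TCP pose, the force, the opening and the grip force at its end, in the units of the state.
- sensors.observe(): the state, without advancing time (a new reading comes with each control period).
- cams.camera(name): name is "side" or "top"; returns a dict with "color" (480x640x3 uint8, blue, green, red), "vfov" (degrees; the focal length in pixels is half the picture's height over the tangent of half this angle, whatever the lens; pixels are square), "cx", "cy" (the principal point, pixels), "R" (3x3) and "t" (3): a world point X has camera coordinates R X + t. Camera axes: x right, y down, z forward; pixel columns grow to the right and rows downward; lengths in m; the calibration is good to about 2 mm. A picture is of the moment at which its call begins. There is no depth.
- robot.job_done(): hands the job in; it is judged then, once.
Trained networks look in a picture, given as the dict that the camera call returned (one of the last four; its "shot" number tells which), for a name from the list of things; names that differ only in an ending like _2 or _b are one class to them, and where a whole thing is asked for, a point or a joint stands for the part that bears it (a point fixed in the world has none). Each returns a list of dicts, best first, with "score" (0 to 1); they miss things now and then, are a little off and sometimes report something else, mostly with a low value. They report only what shows in the picture. A call takes as long as a camera call. They do not tell look-alikes from the thing itself.
- finder.cut_out(picture, target): "pixels" (480x640 bool, what is visible of it) and "extent" ([left, top, right, bottom] in pixels, round what is visible of it).
The state is a dict: "t": time; "qpos": joint angles; "joint_velocities": joint speeds; "tau": joint torques, N m; "ee_pos": TCP position; "tcp_rot": TCP orientation; "contact_force": force on the tool from outside, world axes, zero at the start; "wrist_torque": the same for the moment, N m; "width": finger opening in m; "grasp_force": force on a finger pad.
Only numpy, scipy, OpenCV 4.12 (cv2) and the standard library are available. Lean on these libraries where they do the work, as an engineer would, in place of code of your own. Each camera call takes 0.05 s, during which the arm holds its last target. There are 200 camera calls.

## Task

Two amber vials lie on their sides on the inspection board, one on each side of its black line. Push along the top of each vial with a fingertip to roll it onto the line, so that both come to rest lying along the line, with the line running under the middle of their barrels. Roll them: do not slide them, take them between the fingers or lift them, and leave the things beside the board alone.

Things in the scene. Friction and masses are not known exactly. Their poses are not given: they have to be found in the camera images.
- board: fixed inspection board, 240 (own x) x 270 (own y) mm; flat white top 10 mm above the worktop, aluminium rim 8 mm wide standing 6 mm above the top all round. Origin: centre of its underside, at worktop height. A flat black line 3 mm wide runs along the board's own y axis through its centre, from rim to rim. The board is turned by up to 0.3 rad
- vial_large: large amber glass vial lying on the board, rolls freely and stays where it is left at rest; barrel 38 mm in diameter, 66 mm long, narrower cap 17 mm long at one end; about 80 g. Origin: on its axis, mid-barrel, 29 mm above the worktop (top of barrel at 48 mm). Own y axis runs along it towards the cap; x and z turn as it rolls. Starts 35 to 75 mm from the line, either side, nearly parallel
- vial_small: small amber glass vial lying on the board, rolls likewise; barrel 28 mm in diameter, 50 mm long, narrower cap 17 mm long at one end; about 40 g. Origin: on its axis, mid-barrel, 24 mm above the worktop (top of barrel at 38 mm). Own y axis runs along it towards the cap. Starts 35 to 75 mm from the line, on the other side of it and nearer the other end of the board than the large vial
- check_weight: bystander: steel check weight with a knob, 24 mm in diameter, 38 mm high, standing on the worktop left of the board; origin at the centre of its underside
- standing_vial: bystander: capped clear glass vial, 25 mm in diameter, 52 mm high, standing upright on the worktop left of the board; origin at the centre of its underside
- petri_dish: bystander: flat petri dish, 60 mm in diameter, 14 mm high, on the worktop right of the board; origin at the centre of its underside
Not all that is in view belongs to the job. Leave any pink or yellow look-alike of the vial_large alone.

How it is judged:
By the outcome, as a careful person would: the job done as asked, in the order asked, and still so for the second after the job is handed in, with the robot touching nothing.
It also fails if it takes over 64 s, if anything falls off the work surface, if the arm or the gripper's body presses on something with over 40 N, if the wrist force passes 120 N, or if a joint passes its speed limit or range.

## Working session

There is one attempt and no reset: what is moved stays moved. The work goes in short steps, Python scripts to look and compute and a tool call to move; the robot and the scene stay as the last step left them, time stands still between calls to the robot, and variables do not carry over. Pictures are saved under pics/ and viewed, at most 10 in all, crops included, and the job is handed in when it is done.

Besides the shell and the picture viewer there is one more tool, called after "Request:" as name(argument=value, ...) on one line, values as JSON. arm_command: Moves the arm, as the interface text tells. Its arguments: {"type":"object","properties":{"deltas":{"type":"array","items":{"type":"array","items":{"type":"number"}}},"grip_force":{"type":"number"}},"required":["deltas"]}

```bash
mkdir -p pics
cat > h.py <<'E'
import numpy as np, cv2
from plant import sensors, cams, robot, finder
def K(p):
    h=p["color"].shape[0]; f=h/2/np.tan(np.radians(p["vfov"])/2)
    return f
def ray(p,uv,z):
    f=K(p); R=np.array(p["R"]);t=np.array(p["t"])
    d=R.T@np.array([(uv[0]-p["cx"])/f,(uv[1]-p["cy"])/f,1]); c=-R.T@t
    return c+d*(z-c[2])/d[2]
def proj(p,X):
    f=K(p); q=np.array(p["R"])@np.array(X)+np.array(p["t"]); return np.array([f*q[0]/q[2]+p["cx"],f*q[1]/q[2]+p["cy"]])
E
python3 - <<'E'
from h import *
for n in("top","side"):
    p=cams.camera(n); cv2.imwrite(f"pics/{n}0.png",p["color"]); print(n,p["vfov"],p["cx"],p["cy"],(-np.array(p["R"]).T@np.array(p["t"])).round(3), [k for k in p])
    for t in("vial_large","vial_small","board","check_weight","standing_vial","petri_dish"):
        for r in finder.cut_out(p,t)[:3]:
            m=r["pixels"].astype(np.uint8); ys,xs=np.nonzero(m)
            print(t,round(r["score"],2),np.round(r["extent"]),xs.mean().round(1),ys.mean().round(1),m.sum(), [np.round(a,1) for a in cv2.minAreaRect(np.c_[xs,ys].astype(np.float32))])
s=sensors.observe(); print(s["ee_pos"],np.round(s["tcp_rot"],3),s["t"],s["width"])
E
```

```text
top 51.65407939609577 319.5640044349189 240.9151355569752 [ 0.391 -0.011  0.926] ['color', 'vfov', 'cx', 'cy', 'R', 't', 'shot']
vial_large 0.84 [346. 210. 385. 238.] 366.8 221.7 803 [array([365.4, 221.9]), array([44. , 21.2]), np.float64(14.7)]
vial_large 0.84 [451. 150. 495. 180.] 471.5 164.8 787 [array([470.7, 164.1]), array([44.3, 19.2]), np.float64(26.6)]
vial_large 0.77 [147. 325. 198. 342.] 172.6 332.6 1001 [array([173.5, 332.5]), array([21., 51.]), np.float64(90.0)]
vial_small 0.66 [264. 249. 301. 265.] 283.2 257.0 501 [array([282. , 256.9]), array([37.8, 15.1]), np.float64(15.3)]
board 0.7 [239. 166. 420. 330.] 329.3 246.9 16942 [array([329.6, 244.9]), array([147.6, 128.3]), np.float64(20.6)]
check_weight 0.42 [246. 178. 262. 190.] 254.1 183.9 148 [array([254., 184.]), array([14.3, 11.6]), np.float64(63.4)]
standing_vial 0.73 [223. 236. 237. 256.] 228.6 244.5 211 [array([228.5, 245. ]), array([16., 15.]), np.float64(90.0)]
petri_dish 0.68 [417. 258. 449. 290.] 430.2 274.0 850 [array([430., 274.]), array([32., 32.]), np.float64(90.0)]
side 55.87566830667745 315.978483215242 2
[... 452 characters left out ...]
68 [266. 237. 292. 259.] 279.1 245.6 361 [array([278.5, 245.1]), array([30.5, 13.7]), np.float64(32.0)]
board 0.85 [241. 192. 400. 319.] 319.0 255.4 9541 [array([318.6, 249.8]), array([127. ,  98.9]), np.float64(35.3)]
check_weight 0.48 [274. 191. 282. 208.] 278.5 198.2 117 [array([278.5, 198. ]), array([14.,  9.]), np.float64(90.0)]
standing_vial 0.48 [237. 216. 249. 233.] 242.3 225.7 176 [array([242.4, 225.7]), array([19.9,  9.8]), np.float64(71.6)]
petri_dish 0.76 [381. 281. 410. 307.] 393.9 292.0 614 [array([394., 292.]), array([26., 28.]), np.float64(90.0)]
[0.20767702 0.58947763 0.25329032] [[-0.943  0.332 -0.   ]
 [ 0.332  0.943 -0.   ]
 [ 0.    -0.    -1.   ]] 0.7 0.08558732653586415
```

View pics/top0.png

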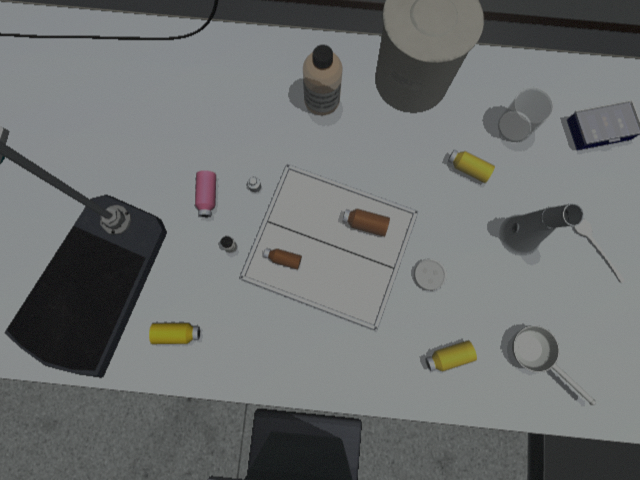

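View pics/side0.png

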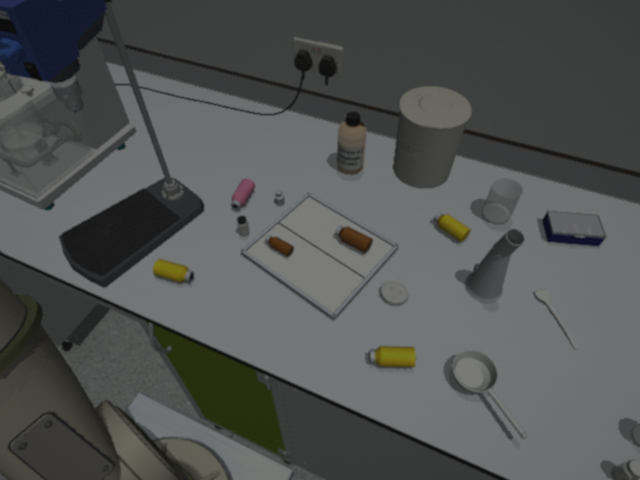

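The top view shows the board with corners near (288,167), (416,212), (376,326) and (242,278), and its line running from about (270,235) to (393,267). The large amber vial is at (370,222) and the small one at (285,259), both with caps to the left. The pink and yellow vials are look-alikes.

```bash
cat >> h.py <<'E'
def board(p):
    g=cv2.cvtColor(p["color"],cv2.COLOR_BGR2GRAY)
    r=finder.cut_out(p,"board")[0]; 
    return g,r
def amber(p,box=None):
    hsv=cv2.cvtColor(p["color"],cv2.COLOR_BGR2HSV)
    m=((hsv[...,0]<18)&(hsv[...,1]>110)&(hsv[...,2]>35)).astype(np.uint8)
    n,l,s,c=cv2.connectedComponentsWithStats(m); out=[]
    for i in range(1,n):
        if s[i,4]>120: out.append((s[i,4],c[i],cv2.minAreaRect(np.argwhere(l==i)[:,::-1].astype(np.float32))))
    return out
def line(p,a,b):
    # refine dark line between approximate image ends by darkest-profile centroid
    g=cv2.GaussianBlur(p["color"],(0,0),.6).mean(2); a,b=np.array(a,float),np.array(b,float)
    d=(b-a)/np.linalg.norm(b-a); n=np.array([-d[1],d[0]]); P=[]
    for s in np.linspace(.06,.94,60):
        c=a+s*(b-a); o=np.arange(-4,4.01,.25); q=(c+o[:,None]*n).astype(np.float32)
        v=cv2.remap(g.astype(np.float32),q[:,0],q[:,1],cv2.INTER_LINEAR)[:,0]
        w=np.clip(np.median(v)-10-v,0,None)
        if w.sum()>5 and v.max()-v.min()<140: P.append(c+n*(w@o)/w.sum())
    P=np.float32(P); W=np.array([ray(p,q,.010)[:2] for q in P],np.float32)
    vx,vy,x0,y0=cv2.fitLine(W,cv2.DIST_HUBER,0,.001,.001).ravel()
    return np.array([vx,vy]),np.array([x0,y0]),W
E
python3 - <<'E'
from h import *
top=cams.camera("top");side=cams.camera("side")
co=[ray(top,c,.016)[:2] for c in [(288,167),(416,212),(376,326),(242,278)]]
print("corners",np.round(co,3),[round(np.linalg.norm(co[i]-co[(i+1)%4]),3) for i in range(4)],"centre",np.mean(co,0).round(4))
for p,a,b in((top,(269,235),(394,267)),(side,None,None)):
    if a is None:
        a=proj(p,[*W[0],.01]);b=proj(p,[*W[-1],.01])
    d,o,W=line(p,a,b); d=d if d[1]>0 else -d
    print("line dir",d.round(4),"pt",o.round(4),"n",len(W),"resid mm",(1000*np.std((W-o)@[-d[1],d[0]])).round(2))
    n=np.array([-d[1],d[0]])
    cam=-np.array(p["R"]).T@np.array(p["t"])
    for A,c,rc in amber(p):
        X=ray(p,c,.029 if abs(c[0]-368)<25 else .024)[:2]
        if 1: print(A,c.round(1),[np.round(k,1) for k in rc],X.round(4),"off mm",1000*((X-o)@n).round(4),"along",1000*((X-np.mean(co,0))@d).round(4))
for n,c,z in(("check",(254,184),.02),("stand",(228,245),.04),("petri",(430,274),.01)): print(n,ray(top,c,z).round(3))
E
```

```text
corners [[ 0.725  0.08 ]
 [ 0.659 -0.172]
 [ 0.439 -0.112]
 [ 0.502  0.14 ]] [np.float64(0.261), np.float64(0.229), np.float64(0.26), np.float64(0.232)] centre [ 0.5811 -0.0161]
line dir [0.2376 0.9714] pt [ 0.5632 -0.083 ] n 30 resid mm 0.51
508 [370.5 221. ] [array([370. , 221.3]), array([35.3, 15.5]), np.float64(16.3)] [ 0.6297 -0.0863] off mm -65.3 along -56.7
350 [284.7 258. ] [array([284. , 257.9]), array([30.5, 12.2]), np.float64(15.9)] [0.5451 0.0655] off mm 52.900000000000006 along 70.7
line dir [0.2585 0.966 ] pt [ 0.5619 -0.072 ] n 60 resid mm 0.13
436 [355.1 238.9] [array([354.4, 238.7]), array([31.8, 14.3]), np.float64(26.6)] [ 0.6228 -0.082 ] off mm -61.5 along -52.900000000000006
231 [280.6 245.7] [array([280.3, 245.4]), array([24.2, 10.3]), np.float64(31.0)] [0.5404 0.0651] off mm 56.2 along 67.9
check [0.683 0.14  0.02 ]
stand [0.556 0.17  0.04 ]
petri [ 0.544 -0.206  0.01 ]
```

```bash
cat >> h.py <<'E'
def measure(pr=True):
    res={}
    a3=np.array([.527,-.150]);b3=np.array([.602,.108])  # rough line ends, world
    for n in("top","side"):
        p=cams.camera(n)
        d,o,W=line(p,proj(p,[*(np.array([.5619,-.072])-.07*np.array([.2585,.966])),.01]),proj(p,[*(np.array([.5619,-.072])+.17*np.array([.2585,.966])),.01]))
        d=d if d[1]>0 else -d; nn=np.array([-d[1],d[0]])
        print(n,"line",d.round(4),"pt at y=0",(o+d*(-o[1]/d[1])).round(4),len(W),"resid",(1000*np.std((W-o)@nn)).round(2))
        for A,c,rc in amber(p):
            z=.029 if rc[1][0]*rc[1][1]>400 or (n=="top" and A>430) or (n=="side" and A>320) else .024
            X=ray(p,c,z)[:2]
            # axis direction from box long edge
            bx=cv2.boxPoints(rc); e=[bx[1]-bx[0],bx[2]-bx[1]]; e=max(e,key=np.linalg.norm)
            v=ray(p,c+e/2,z)[:2]-ray(p,c-e/2,z)[:2]; v=v*np.sign(v[1])
            print("  ",A,"L" if z>.025 else "S",c.round(1),"xy",X.round(4),"off",(1000*(X-o)@nn).round(1),"yaw rel line deg",np.degrees(np.arctan2(*v[::-1])-np.arctan2(*d[::-1])).round(1),"len",np.linalg.norm(v).round(3))
E
python3 - <<'E'
from h import *
measure()
E
```

```text
top line [0.2605 0.9655] pt at y=0 [0.5861 0.    ] 60 resid 0.08
   524 L [370.4 221.2] xy [ 0.6294 -0.0863] off -64.3 yaw rel line deg 4.6 len 0.066
   353 S [284.8 258. ] xy [0.5452 0.0653] off 56.4 yaw rel line deg 4.6 len 0.057
side line [0.2591 0.9658] pt at y=0 [0.5813 0.    ] 60 resid 0.13
   435 L [355.1 238.8] xy [ 0.6229 -0.082 ] off -61.5 yaw rel line deg 5.4 len 0.075
   233 S [280.6 245.7] xy [0.5404 0.065 ] off 56.3 yaw rel line deg 4.1 len 0.06
```

Request:
arm_command(deltas=[[-3,-4,0,0,0],[-3,-4,0,0,0],[-3,-4,0,0,0],[-3,-4,0,0,0],[-3,-4,0,0,0],[-3,-4,0,0,0],[-3,-4,0,0,0],[-3,-4,0,0,0]])

```text
t: 1.57
ee_pos: [0.3079, 0.2695, 0.2535]
tcp_rot: [[-0.943, 0.332, 0.0], [0.332, 0.943, 0.001], [0.0, 0.001, -1.0]]
contact_force: [0.9, -0.4, 0.4]
width: 0.0002
grasp_force: 0.0
```

Request:
arm_command(deltas=[[-2.81,-1.16,1.7,0,0],[-2.81,-1.16,1.7,0,0],[-2.81,-1.16,1.7,0,0],[-2.81,-1.16,1.7,0,0],[-2.81,-1.16,1.7,0,0],[-2.81,-1.16,1.7,0,0],[-2.81,-1.16,1.7,0,0],[-2.81,-1.16,1.7,0,0],[-2.81,-1.16,1.7,0,0],[-2.81,-1.16,1.7,0,0],[0,0,0,-4.5,0],[0,0,0,-4.5,0],[0,0,0,0,0],[0,0,0,0,0]])

```text
t: 2.73
ee_pos: [0.5342, 0.0688, 0.0833]
tcp_rot: [[-0.983, 0.183, -0.0], [0.183, 0.983, 0.0], [0.0, 0.0, -1.0]]
contact_force: [0.1, -0.4, 0.2]
width: 0.0001
grasp_force: 0.0
```

Run:
```python
from h import *
p=cams.camera("side");t=cams.camera("top")
a=cv2.resize(p["color"][180:300,230:390],None,fx=4,fy=4);b=cv2.resize(t["color"][160:280,230:390],None,fx=4,fy=4)
c=np.vstack([a,b]); cv2.imwrite("pics/a1.png",cv2.resize(c,(533,800))[:, :] if 0 else np.hstack([cv2.resize(a,(400,300)),cv2.resize(b,(400,300))]))
print(sensors.observe()["ee_pos"],sensors.observe()["qpos"])
```

```text
[0.53420703 0.06916636 0.08364406] [-0.55670307  0.37084887  0.4485927   1.8347289  -0.19118238  0.97779829
  1.36007176]
```

View pics/a1.png

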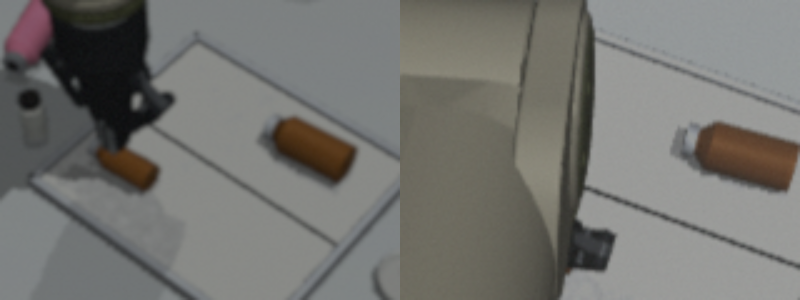

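Request:
arm_command(deltas=[[0,0,1,0,0],[0,0,0.8,0,0],[0,0,0.3,0,0],[0,0,0.1,0,0],[0,0,0,0,0],[0,0,0,0,0]])

```text
t: 3.33
ee_pos: [0.5342, 0.0687, 0.0612]
tcp_rot: [[-0.984, 0.181, -0.0], [0.181, 0.984, -0.0], [0.0, -0.0, -1.0]]
contact_force: [-0.3, -0.1, -1.0]
width: -0.0001
grasp_force: 0.0
```

Request:
arm_command(deltas=[[0,0,0.1,0,0],[0,0,0.05,0,0],[0,0,0,0,0],[0,0,0,0,0]])

```text
t: 3.67
ee_pos: [0.5343, 0.0687, 0.0599]
tcp_rot: [[-0.984, 0.181, 0.0], [0.181, 0.984, 0.0], [-0.0, 0.0, -1.0]]
contact_force: [-0.4, 0.0, -0.4]
width: -0.0001
grasp_force: 0.1
```

Request:
arm_command(deltas=[[0,0,0.05,0,0],[0,0,0.05,0,0],[0,0,0,0,0],[0,0,0,0,0]])

```text
t: 4.0
ee_pos: [0.5349, 0.0687, 0.0596]
tcp_rot: [[-0.984, 0.181, 0.002], [0.181, 0.984, 0.0], [-0.001, 0.001, -1.0]]
contact_force: [-0.2, -0.6, 5.5]
width: 0.0
grasp_force: 3.0
```

Request:
arm_command(deltas=[[-0.1,0,0.02,0,0],[-0.2,0,0,0,0],[-0.3,0,0,0,0],[-0.3,0,0,0,0],[-0.3,0,0,0,0],[-0.3,0,0,0,0],[-0.3,0,0,0,0],[-0.3,0,0,0,0],[-0.3,0,0,0,0],[-0.2,0,0,0,0],[-0.1,0,0,0,0],[0,0,0,0,0],[0,0,0,0,0]])

```text
t: 5.08
ee_pos: [0.5622, 0.0636, 0.0599]
tcp_rot: [[-0.983, 0.181, 0.003], [0.181, 0.983, 0.0], [-0.003, 0.001, -1.0]]
contact_force: [-0.6, -0.9, 8.7]
width: 0.0001
grasp_force: 4.1
```

Run:
```python
from h import *
measure()
```

```text
top line [0.2601 0.9656] pt at y=0 [0.5861 0.    ] 45 resid 1.82
   536 L [369.8 220.9] xy [ 0.6298 -0.085 ] off -64.4 yaw rel line deg 4.2 len 0.072
side line [0.2601 0.9656] pt at y=0 [0.5813 0.    ] 58 resid 1.9
   437 L [355.1 238.9] xy [ 0.6229 -0.082 ] off -61.4 yaw rel line deg 5.4 len 0.075
   203 S [284.5 242.2] xy [0.553  0.0615] off 43.3 yaw rel line deg 3.9 len 0.062
```

Request:
arm_command(deltas=[[0,0,-0.3,0,0],[0,0,-0.5,0,0],[0.7,0,0,0,0],[0.8,0,0,0,0],[0,0,0.4,0,0],[0,0,0.3,0,0],[0,0,0.1,0,0],[-0.1,0,0.01,0,0],[-0.2,0,0,0.5,0],[-0.3,0,0,0.5,0],[-0.3,0,0,0.5,0],[-0.3,0,0,0.5,0],[-0.3,0,0,0.5,0],[-0.3,0,0,0.5,0],[-0.3,0,0,0.5,0],[-0.3,0,0,0.5,0],[-0.3,0,0,0.5,0],[-0.3,0,0,0.5,0],[-0.2,0,0,0,0],[-0.1,0,0,0,0]])

```text
t: 6.85
ee_pos: [0.5801, 0.0603, 0.0599]
tcp_rot: [[-0.964, 0.265, 0.004], [0.265, 0.964, 0.002], [-0.003, 0.003, -1.0]]
contact_force: [-0.3, 3.3, 10.2]
width: 0.0
grasp_force: 5.3
```

Run:
```python
from h import *
measure()
```

```text
top line [0.2604 0.9655] pt at y=0 [0.5861 0.    ] 39 resid 0.08
   537 L [369.7 220.9] xy [ 0.6298 -0.0848] off -64.3 yaw rel line deg 5.3 len 0.072
side line [0.2604 0.9655] pt at y=0 [0.5813 0.    ] 57 resid 3.06
   206 S [289.3 237.1] xy [0.5707 0.0582] off 25.4 yaw rel line deg 4.3 len 0.062
   435 L [355.1 238.8] xy [ 0.623 -0.082] off -61.6 yaw rel line deg 5.5 len 0.075
```

Request:
arm_command(deltas=[[0,0,-0.3,0,0],[0,0,-0.5,0,0],[0.9,0.5,0,0,0],[0.9,0.5,0,0,0],[0,0,0.4,0,0],[0,0,0.3,0,0],[0,0,0.1,0,0],[-0.1,0,0,0,0],[-0.2,0,0,0,0],[-0.3,0,0,0,0],[-0.3,0,0,0,0],[-0.3,0,0,0,0],[-0.3,0,0,0,0],[-0.3,0,0,0,0],[-0.3,0,0,0,0],[-0.2,0,0,0,0],[-0.1,0,0,0,0],[0,0,0,0,0],[0,0,-0.3,0,0],[0,0,-0.7,0,0]])

```text
t: 8.62
ee_pos: [0.586, 0.0663, 0.0678]
tcp_rot: [[-0.964, 0.266, -0.002], [0.266, 0.964, -0.001], [0.002, -0.002, -1.0]]
contact_force: [-1.0, -1.3, -0.9]
width: -0.0
grasp_force: 0.0
```

Run:
```python
from h import *
measure()
p=cams.camera("side"); cv2.imwrite("pics/s2.png",cv2.resize(p["color"][180:300,230:390],None,fx=5,fy=5,interpolation=cv2.INTER_CUBIC))
```

```text
top line [0.2601 0.9656] pt at y=0 [0.5861 0.    ] 45 resid 1.06
   525 L [370.1 220.9] xy [ 0.6299 -0.0856] off -64.5 yaw rel line deg 4.2 len 0.072
side line [0.2582 0.9661] pt at y=0 [0.5812 0.    ] 49 resid 1.42
   205 S [293.1 233.5] xy [0.5838 0.0551] off 11.7 yaw rel line deg 2.6 len 0.061
   435 L [355.1 238.8] xy [ 0.623 -0.082] off -61.5 yaw rel line deg 5.3 len 0.075
```

View pics/s2.png

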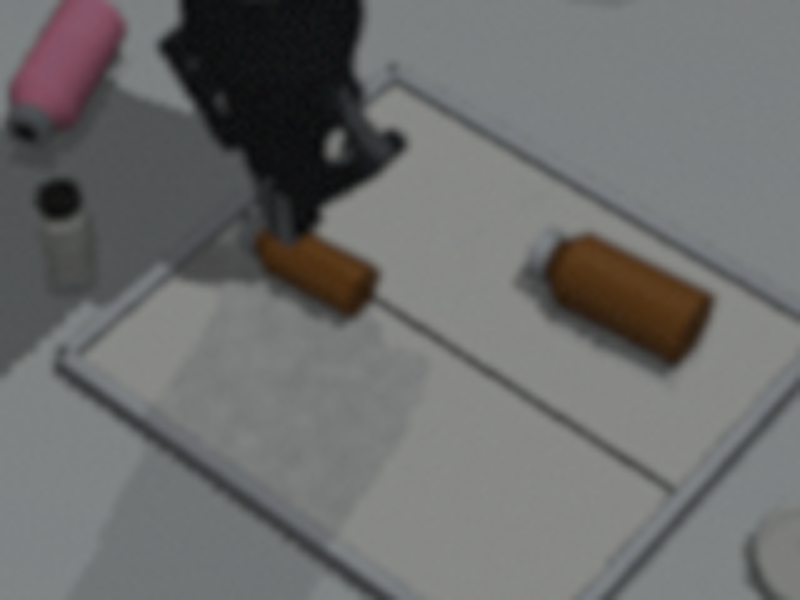

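Request:
arm_command(deltas=[[0,0,-2,0,0],[0,2,-3,0,0],[0,4,-1,0,0],[0,4,0,0,0],[0,4,0,0,0],[0,4,0,0,0],[0,4,0,0,0],[0,3,0,0,0],[0,0,0,0,0]])

```text
t: 9.52
ee_pos: [0.6512, 0.3174, 0.1265]
tcp_rot: [[-0.966, 0.257, -0.002], [0.257, 0.966, 0.003], [0.003, 0.003, -1.0]]
contact_force: [-1.2, 1.6, 0.5]
width: 0.0001
grasp_force: 0.0
```

```bash
cat >> h.py <<'E'
from scipy.optimize import minimize
def fit(p,mask,r,z,x0,S=8):
    ys,xs=np.nonzero(mask); x1,x2,y1,y2=xs.min()-6,xs.max()+7,ys.min()-6,ys.max()+7
    M=cv2.GaussianBlur(mask[y1:y2,x1:x2].astype(np.float32),(0,0),1); th=np.linspace(0,2*np.pi,40)
    def ren(q):
        x,y,a,L=q[0],q[1],q[2],q[3]; ax=np.array([np.cos(a),np.sin(a),0]); nn=np.array([-np.sin(a),np.cos(a),0])
        P=[proj(p,np.array([x,y,z])+s*L/2*ax+r*(np.cos(t)*nn+np.sin(t)*np.array([0,0,1]))) for s in(-1,1) for t in th]
        h=cv2.convexHull(((np.float32(P)-[x1,y1]+.5)*S).astype(np.float32)-.5)
        im=np.zeros(((y2-y1)*S,(x2-x1)*S),np.uint8); cv2.fillConvexPoly(im,np.round(h*16).astype(int),255,shift=4)
        return cv2.GaussianBlur(cv2.resize(im,(x2-x1,y2-y1),interpolation=cv2.INTER_AREA)/np.float32(255),(0,0),1)
    f=lambda u:((ren(np.array(u)*[.01,.01,.1,.01])-M)**2).sum()
    u0=np.array(x0)/[.01,.01,.1,.01]
    o=minimize(f,u0,method="Nelder-Mead",options=dict(initial_simplex=u0+np.vstack([np.zeros(4),.4*np.eye(4)]),maxiter=250,xatol=.003,fatol=.01))
    return o.x*[.01,.01,.1,.01],o.fun
def precise():
    for n,ln in(("top",(.5861,.2603)),("side",(.5813,.2600))):
        p=cams.camera(n); hsv=cv2.cvtColor(p["color"],cv2.COLOR_BGR2HSV)
        m=((hsv[...,0]<18)&(hsv[...,1]>110)&(hsv[...,2]>35)).astype(np.uint8); N,l,s,c=cv2.connectedComponentsWithStats(m)
        d=np.array([ln[1],np.sqrt(1-ln[1]**2)]); nn=np.array([-d[1],d[0]]); big=[i for i in range(1,N) if s[i,4]>120]; big.sort(key=lambda i:-s[i,4])
        for k,i in enumerate(big[:2]):
            r,z,L=((.019,.029,.066),(.014,.024,.05))[k]; X=ray(p,c[i],z)[:2]
            q,e=fit(p,(l==i),r,z,[*X,np.arctan2(d[1],d[0]),L])
            print(n,"LS"[k],s[i,4],"xy",q[:2].round(4),"off mm",round(1000*float((q[:2]-[ln[0],0])@nn),1),"yaw rel deg",round(np.degrees(q[2]-np.arctan2(d[1],d[0])),1),"len",q[3].round(4),"err",round(e,1))
E
python3 - <<'E'
from h import *
precise()
E
```

```text
top L 510 xy [ 0.6298 -0.0858] off mm -64.6 yaw rel deg 3.7 len 0.0603 err 117.9
top S 330 xy [0.5896 0.0557] off mm 11.1 yaw rel deg 4.1 len 0.0486 err 47.4
side L 435 xy [ 0.623  -0.0819] off mm -61.6 yaw rel deg 4.7 len 0.0597 err 26.8
side S 215 xy [0.5845 0.0565] off mm 11.6 yaw rel deg 6.5 len 0.0434 err 17.8
```

Run:
```python
from h import *
p=cams.camera("top"); hsv=cv2.cvtColor(p["color"],cv2.COLOR_BGR2HSV)
for v in range(208,240,2): print(v,[tuple(int(a) for a in hsv[v,u]) for u in (364,372)])
m=((hsv[...,0]<18)&(hsv[...,1]>110)&(hsv[...,2]>35))
a=p["color"][195:280,270:400].copy(); b=a.copy(); b[m[195:280,270:400]]=(0,255,0)
cv2.imwrite("pics/m.png",cv2.resize(np.hstack([a,b]),None,fx=3,fy=3,interpolation=cv2.INTER_NEAREST))
```

```text
208 [(45, 3, 149), (15, 3, 150)]
210 [(16, 24, 118), (30, 3, 151)]
212 [(12, 122, 86), (11, 17, 121)]
214 [(13, 127, 92), (12, 114, 87)]
216 [(12, 129, 99), (12, 122, 90)]
218 [(13, 131, 105), (11, 124, 97)]
220 [(13, 129, 105), (13, 130, 104)]
222 [(12, 123, 95), (12, 129, 105)]
224 [(12, 123, 87), (12, 129, 97)]
226 [(12, 116, 81), (13, 117, 89)]
228 [(14, 101, 71), (13, 120, 81)]
230 [(10, 64, 60), (12, 107, 76)]
232 [(30, 3, 87), (13, 78, 62)]
234 [(0, 0, 143), (50, 8, 90)]
236 [(53, 7, 149), (30, 2, 151)]
238 [(30, 3, 148), (45, 3, 150)]
```

View pics/m.png

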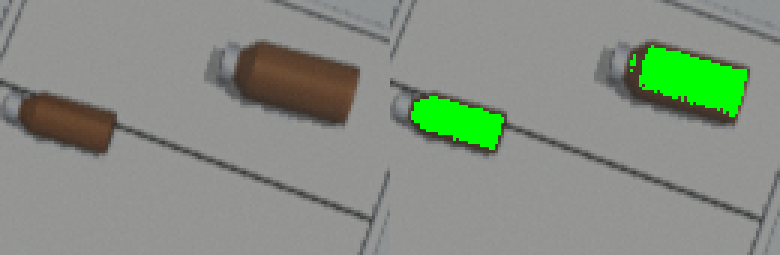

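The saturation threshold clips the shaded edges of both vials, so I'll lower it and refit.

```bash
sed -i 's/hsv\[...,1\]>110/hsv[...,1]>55/' h.py
python3 - <<'E'
from h import *
precise()
E
```

```text
top L 739 xy [ 0.628 -0.082] off mm -61.9 yaw rel deg 4.7 len 0.0711 err 23.6
top S 409 xy [0.5895 0.0567] off mm 11.5 yaw rel deg 4.0 len 0.053 err 14.7
side L 487 xy [ 0.6231 -0.0817] off mm -61.6 yaw rel deg 2.7 len 0.0632 err 12.4
side S 258 xy [0.9929 0.0667] off mm -380.1 yaw rel deg 53.2 len 0.0542 err 38.0
```

Request:
arm_command(deltas=[[0,-3.84,0,0,35],[0,-3.84,0,0,35],[0,-3.84,0,0,35],[0,-3.84,0,0,35],[0,-3.84,0,0,35],[0,-3.84,0.5,0,35],[0.1,-3.84,1,0,35],[0,0,1,-4,35],[0,0,1,0,35],[0,0,1,0,35],[0,0,0.8,0,35],[0,0,0,0,35],[0,0,0,0,35]])

```text
t: 10.85
ee_pos: [0.5803, 0.0504, 0.0748]
tcp_rot: [[-0.98, 0.197, -0.001], [0.197, 0.98, -0.0], [0.001, -0.0, -1.0]]
contact_force: [1.1, -0.4, 0.9]
width: 0.0299
grasp_force: 0.0
```

Request:
arm_command(deltas=[[0,0.7,0.6,0,35],[0,0,0.6,0,35],[0,0,0.2,0,35],[0,0,0.1,0,35],[0,0,0.05,0,35],[0,0,0,0,35]])

```text
t: 11.35
ee_pos: [0.582, 0.0561, 0.06]
tcp_rot: [[-0.98, 0.198, -0.0], [0.198, 0.98, -0.0], [0.0, -0.0, -1.0]]
contact_force: [0.5, 0.2, 0.3]
width: 0.0303
grasp_force: 0.0
```

Request:
arm_command(deltas=[[0,0,0.1,0,35],[0,0,0.1,0,35],[0,0,0.05,0,35],[0,0,0,0,35]])

```text
t: 11.68
ee_pos: [0.5838, 0.0557, 0.0594]
tcp_rot: [[-0.98, 0.199, 0.004], [0.199, 0.98, 0.0], [-0.004, 0.001, -1.0]]
contact_force: [0.6, 0.0, 9.3]
width: 0.0297
grasp_force: 4.6
```

Request:
arm_command(deltas=[[-0.1,0,0.02,0,35],[-0.2,0,0,0.6,35],[-0.2,0,0,0.6,35],[-0.2,0,0,0.6,35],[-0.2,0,0,0.6,35],[-0.2,0,0,0.6,35],[-0.2,0,0,0.6,35],[-0.2,0,0,0.6,35],[-0.2,0,0,0.6,35],[-0.2,0,0,0.6,35],[-0.2,0,0,0.6,35],[-0.1,0,0,0,35],[0,0,0,0,35],[0,0,0,0,35]])

```text
t: 12.85
ee_pos: [0.6053, 0.0507, 0.0595]
tcp_rot: [[-0.954, 0.299, 0.005], [0.299, 0.954, 0.001], [-0.004, 0.002, -1.0]]
contact_force: [0.8, 0.5, 9.8]
width: 0.03
grasp_force: 5.0
```

Request:
arm_command(deltas=[[0,0,-0.1,0,35],[0,0,-0.2,0,35],[0,0,-0.7,0,35],[0,0,-3,0,35],[0,2,-3,0,35],[0,4,0,0,50],[0,4,0,0,50],[0,4,0,0,50],[0,4,0,0,50],[0,4,0,0,50],[0,0,0,0,50]])

```text
t: 13.77
ee_pos: [0.6676, 0.2725, 0.1258]
tcp_rot: [[-0.957, 0.289, -0.002], [0.289, 0.957, 0.005], [0.003, 0.004, -1.0]]
contact_force: [-1.5, 2.6, -0.3]
width: 0.0425
grasp_force: 0.0
```

Run:
```python
from h import *
precise()
p=cams.camera("top");cv2.imwrite("pics/t4.png",cv2.resize(p["color"][190:290,250:400],None,fx=4,fy=4,interpolation=cv2.INTER_CUBIC))
```

```text
top L 736 xy [ 0.6281 -0.0822] off mm -61.9 yaw rel deg 4.3 len 0.0708 err 25.4
top S 406 xy [0.6009 0.0542] off mm -0.2 yaw rel deg -1.6 len 0.0528 err 14.1
side L 485 xy [ 0.6233 -0.0814] off mm -61.7 yaw rel deg 3.3 len 0.0633 err 11.8
side S 255 xy [0.5958 0.054 ] off mm 0.0 yaw rel deg -1.2 len 0.0481 err 5.4
```

View pics/t4.png

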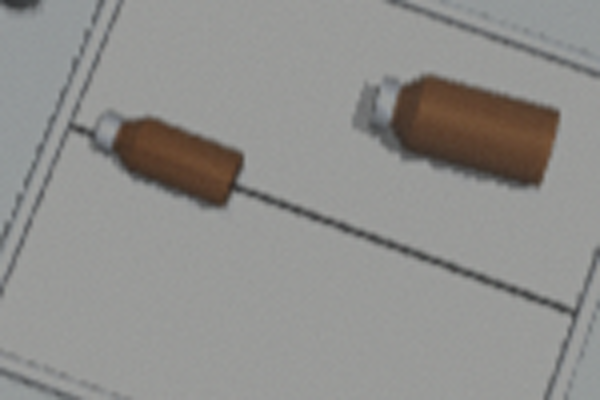

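Request:
arm_command(deltas=[[-0.71,-3.5,0,0,50],[-0.71,-3.5,0,0,50],[-0.71,-3.5,0,0,50],[-0.71,-3.5,0,0,50],[-0.71,-3.5,0,0,50],[-0.71,-3.5,0,0,50],[-0.71,-3.5,0,0,50],[-0.71,-3.5,0,0,50],[-0.71,-3.5,0,0,50],[-0.71,-3.5,0,0,50],[0,0,1,-5.8,50],[0,0,2,0,50],[0,0,1.7,0,50],[0,0,0,0,50],[0,0,0,0,50]])

```text
t: 15.17
ee_pos: [0.6308, -0.096, 0.0801]
tcp_rot: [[-0.979, 0.204, -0.002], [0.204, 0.979, -0.0], [0.002, -0.001, -1.0]]
contact_force: [-0.3, -0.0, 0.1]
width: 0.0426
grasp_force: 0.0
```

Request:
arm_command(deltas=[[-0.05,1.3,0.3,0,50],[0,0,0.4,0,50],[0,0,0.2,0,50],[0,0,0.1,0,50],[0,0,0,0,50]])

```text
t: 15.58
ee_pos: [0.6352, -0.0818, 0.0703]
tcp_rot: [[-0.98, 0.201, -0.0], [0.201, 0.98, -0.0], [0.0, -0.0, -1.0]]
contact_force: [-0.4, -0.0, -0.1]
width: 0.0428
grasp_force: 0.0
```

Request:
arm_command(deltas=[[0,0,0.1,0,50],[0,0,0.1,0,50],[0,0,0.05,0,50],[0,0,0,0,50]])

```text
t: 15.92
ee_pos: [0.6356, -0.0822, 0.0683]
tcp_rot: [[-0.979, 0.202, 0.001], [0.202, 0.979, -0.0], [-0.001, -0.0, -1.0]]
contact_force: [0.8, -0.6, 1.4]
width: 0.0429
grasp_force: 1.2
```

Contact has begun. I'll press slightly more and make stroke 1.

Request:
arm_command(deltas=[[0,0,0.08,0,50],[0,0,0.06,0,50],[0.1,0,0,0,50],[0.2,0,0,0,50],[0.3,0,0,0,50],[0.3,0,0,0,50],[0.3,0,0,0,50],[0.3,0,0,0,50],[0.3,0,0,0,50],[0.3,0,0,0,50],[0.3,0,0,0,50],[0.3,0,0,0,50],[0.2,0,0,0,50],[0.1,0,0,0,50],[0,0,0,0,50]])

```text
t: 17.17
ee_pos: [0.6069, -0.0769, 0.0681]
tcp_rot: [[-0.979, 0.202, 0.003], [0.202, 0.979, -0.001], [-0.003, -0.0, -1.0]]
contact_force: [0.3, -2.3, 8.6]
width: 0.0424
grasp_force: 4.6
```

Run:
```python
from h import *
precise()
```

```text
top L 423 xy [0.5995 0.0526] off mm 0.8 yaw rel deg 9.0 len 0.0485 err 129.0
top S 376 xy [0.9332 0.0287] off mm -327.7 yaw rel deg 31.2 len 0.0506 err 102.6
side L 435 xy [ 0.6079 -0.081 ] off mm -46.7 yaw rel deg 3.8 len 0.0616 err 50.6
side S 267 xy [0.5959 0.0536] off mm -0.2 yaw rel deg -0.8 len 0.0497 err 4.7
```

Request:
arm_command(deltas=[[0,0,-0.3,0,50],[0,0,-0.5,0,50],[-0.8,0,0,0,50],[-0.6,0,0,0,50],[0,0,0.4,0,50],[0,0,0.3,0,50],[0,0,0.1,0,50],[0.1,0,0,0,50],[0.2,0,0,0,50],[0.3,0,0,0,50],[0.3,0,0,0,50],[0.3,0,0,0,50],[0.3,0,0,0,50],[0.3,0,0,0,50],[0.3,0,0,0,50],[0.3,0,0,0,50],[0.3,0,0,0,50],[0.2,0,0,0,50],[0.1,0,0,0,50],[0,0,0,0,50]])

```text
t: 18.93
ee_pos: [0.5916, -0.0734, 0.068]
tcp_rot: [[-0.979, 0.202, 0.004], [0.202, 0.979, -0.001], [-0.004, 0.0, -1.0]]
contact_force: [-0.6, -1.0, 12.7]
width: 0.0427
grasp_force: 6.3
```

Run:
```python
from h import *
precise()
```

```text
top L 423 xy [0.5991 0.0527] off mm 1.2 yaw rel deg 7.8 len 0.0491 err 128.7
top S 367 xy [0.9343 0.027 ] off mm -329.2 yaw rel deg 39.1 len 0.0506 err 93.5
side L 439 xy [ 0.5934 -0.0779] off mm -32.0 yaw rel deg 3.7 len 0.0616 err 50.3
side S 265 xy [0.5963 0.054 ] off mm -0.4 yaw rel deg -2.1 len 0.0496 err 4.7
```

Request:
arm_command(deltas=[[0,0,-0.3,0,50],[0,0,-0.5,0,50],[-0.8,0,0,0,50],[-0.7,0,0,0,50],[0,0,0.4,0,50],[0,0,0.3,0,50],[0,0,0.1,0,50],[0.1,0,-0.02,0,50],[0.2,0,0,0.2,50],[0.3,0,0,0.2,50],[0.3,0,0,0.2,50],[0.3,0,0,0.2,50],[0.3,0,0,0.2,50],[0.3,0,0,0.2,50],[0.3,0,0,0.2,50],[0.3,0,0,0.2,50],[0.3,0,0,0.2,50],[0.3,0,0,0.2,50],[0.1,0,0,0,50],[0,0,0,0,50]])

```text
t: 20.7
ee_pos: [0.5758, -0.0696, 0.0679]
tcp_rot: [[-0.972, 0.236, 0.003], [0.236, 0.972, -0.001], [-0.003, 0.0, -1.0]]
contact_force: [-0.0, -0.7, 11.5]
width: 0.0425
grasp_force: 6.1
```

Request:
arm_command(deltas=[[0,0,-0.1,0,50],[0,0,-0.2,0,50],[0,0,-0.7,0,50],[0,0,-3,0,50],[0,2,-3,0,50],[0,4,0,0,50],[0,4,0,0,50],[0,4,0,0,50],[0,4,0,0,50],[0,4,0,0,50],[0,4,0,0,50],[0,4,0,0,50],[0,4,0,0,50],[0,0,0,0,50]])

```text
t: 21.87
ee_pos: [0.6525, 0.2738, 0.1348]
tcp_rot: [[-0.975, 0.224, -0.003], [0.224, 0.975, 0.005], [0.004, 0.004, -1.0]]
contact_force: [-1.9, 1.5, -0.7]
width: 0.0431
grasp_force: 0.0
```

Run:
```python
from h import *
precise()
```

```text
top L 760 xy [ 0.5831 -0.0737] off mm -16.3 yaw rel deg 2.4 len 0.0709 err 22.0
top S 410 xy [0.6008 0.0538] off mm -0.2 yaw rel deg -0.7 len 0.0523 err 13.8
side L 512 xy [ 0.5781 -0.0735] off mm -16.0 yaw rel deg 3.1 len 0.0636 err 12.1
side S 256 xy [0.9939 0.0687] off mm -380.5 yaw rel deg 38.8 len 0.0605 err 30.6
```

Request:
arm_command(deltas=[[-0.16,-3.43,0,0,50],[-0.16,-3.43,0,0,50],[-0.16,-3.43,0,0,50],[-0.16,-3.43,0,0,50],[-0.16,-3.43,0,0,50],[-0.16,-3.43,0,0,50],[-0.16,-3.43,0,0,50],[-0.16,-3.43,0,0,50],[-0.16,-3.43,0,0,50],[-0.16,-3.43,0,0,50],[0,0,1.5,0,50],[0,0,2,0,50],[0,0,1.7,0,50],[0,0,0,0,50],[0,0,0,0,50]])

```text
t: 23.22
ee_pos: [0.5882, -0.0766, 0.0841]
tcp_rot: [[-0.972, 0.237, -0.003], [0.237, 0.972, -0.0], [0.002, -0.001, -1.0]]
contact_force: [0.1, -0.3, -0.2]
width: 0.0427
grasp_force: 0.0
```

Request:
arm_command(deltas=[[-0.1,0,0.7,0,50],[0,0,0.5,0,50],[0,0,0.2,0,50],[0,0,0.1,0,50],[0,0,0.1,0,50],[0,0,0.1,0,50],[0,0,0,0,50],[0,0,0,0,50]])

```text
t: 23.88
ee_pos: [0.5909, -0.0758, 0.0681]
tcp_rot: [[-0.972, 0.235, 0.001], [0.235, 0.972, -0.0], [-0.001, 0.0, -1.0]]
contact_force: [0.2, 0.4, 3.7]
width: 0.0425
grasp_force: 1.7
```

Request:
arm_command(deltas=[[0,0,0.08,0,50],[0,0,0.04,0,50],[0.1,0,0,0,50],[0.25,0,0,0.3,50],[0.3,0,0,0.3,50],[0.3,0,0,0.3,50],[0.3,0,0,0.3,50],[0.3,0,0,0.3,50],[0.3,0,0,0.3,50],[0.3,0,0,0.3,50],[0.3,0,0,0.3,50],[0.3,0,0,0.3,50],[0.3,0,0,0,50],[0.3,0,0,0,50],[0.1,0,0,0,50],[0.1,0,0,0,50],[0,0,0,0,50],[0,0,0,0,50]])

```text
t: 25.38
ee_pos: [0.5573, -0.0673, 0.0679]
tcp_rot: [[-0.96, 0.281, 0.003], [0.281, 0.96, -0.001], [-0.003, 0.0, -1.0]]
contact_force: [-2.0, -2.5, 9.7]
width: 0.0427
grasp_force: 5.0
```

Request:
arm_command(deltas=[[0,0,-0.1,0,50],[0,0,-0.2,0,50],[0,0,-0.7,0,50],[0,0,-3,0,50],[0,2,-3,0,50],[0,4,0,0,50],[0,4,0,0,50],[0,4,0,0,50],[0,4,0,0,50],[0,4,0,0,50],[0,4,0,0,50],[0,4,0,0,50],[0,4,0,0,50],[0,0,0,0,50]])

```text
t: 26.55
ee_pos: [0.6499, 0.2718, 0.1349]
tcp_rot: [[-0.963, 0.27, -0.002], [0.27, 0.963, 0.005], [0.004, 0.004, -1.0]]
contact_force: [-1.8, 2.6, -0.5]
width: 0.043
grasp_force: 0.0
```

Run:
```python
from h import *
precise()
p=cams.camera("top");cv2.imwrite("pics/t6.png",cv2.resize(p["color"][150:300,220:450],None,fx=3,fy=3,interpolation=cv2.INTER_CUBIC))
```

```text
top L 755 xy [ 0.5661 -0.0693] off mm 1.3 yaw rel deg 0.2 len 0.0711 err 26.6
top S 411 xy [0.601  0.0541] off mm -0.3 yaw rel deg -1.6 len 0.0529 err 13.3
side L 519 xy [ 0.5613 -0.0692] off mm 1.3 yaw rel deg 0.5 len 0.0646 err 12.0
side S 257 xy [0.9919 0.0642] off mm -379.8 yaw rel deg 60.1 len 0.0534 err 35.1
```

View pics/t6.png

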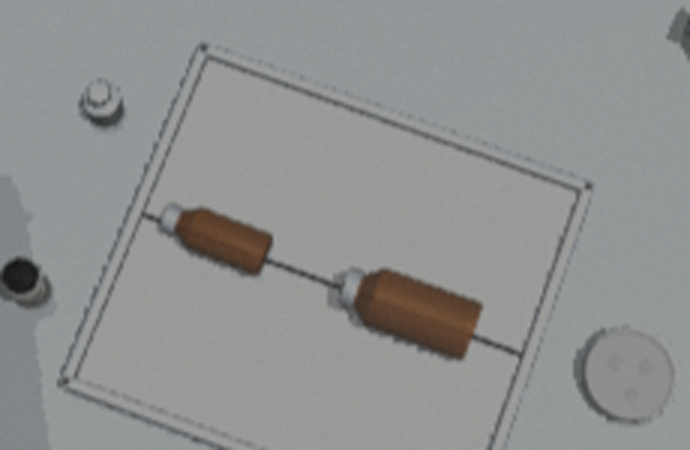

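Both vials lie along the line: the large is 1.3 mm off at about 0.3°, the small 0.3 mm off at about 1.5°. The bystanders are untouched and the arm is clear.

```bash
python3 -c "
from plant import robot
print(robot.job_done())"
```

```text
the job is handed in; nothing more can be done
None
```

Both amber vials were rolled onto the black line and the job is handed in: large vial 1.3 mm off centre and 0.3° askew, small vial 0.3 mm and about 1.5°, arm clear, about 27 s used, no verdict returned.

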